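Close the food chopper and hold its sprung dial at the third mark

TASK

Close up the loaded food chopper: set its lid on the bowl so that the lid's tab drops fully into the pocket of the motor block and the lid sits flat, without letting it fall, and let go of it. Then turn the chopper's dial clockwise past the first and second clicks to the third (three pips), and keep holding it there: it springs back to off when released, so the program finishes while still holding the dial at three. Leave the jar, the mill and the tin standing where they are.

Things in the scene. Friction and masses are not known exactly. Their poses are not given: they have to be found in the camera images.
- chopper: cordless food chopper, fixed on the worktop. Origin under its middle at worktop height; z up, -x its front, +y towards the clear round bowl (axis at y = 65 mm, rim 125 mm high), -y towards the white motor block (x -63 to 63, y -120 to -6 mm, flat deck 120 mm high). Black dial on the deck at x = 0, y = -74 mm. Pocket for the lid's tab in the deck beside the bowl
- bowl_mouth (a point): middle of the bowl's rim, 125 mm above the worktop; bowl 122 mm outside, 114 mm inside; axes as the chopper's
- tab_pocket (a point): middle of the pocket's opening at deck height (120 mm), 83 mm from the bowl axis towards the chopper's -y; 26 mm wide (along x), 16 mm across (y), 20 mm deep; the grey interlock pin stands in it
- lid: loose white lid, 0.22 kg, right way up. Origin at the middle of its underside, z up. Tapered plug (98 mm across at the bottom, 110 mm from 9 mm up) enters the bowl; the 128 mm flange (underside 14 mm above the origin) rests on the rim. Home: origin 14 mm below the rim, 111 mm above the worktop, axes as the chopper's. Top 22 mm above the origin, fin handle on it
- lid_grip (a point): middle of the lid's upright fin handle, 46 mm straight above the lid's origin; axes as the lid's. The fin is 14 mm thick (along x), 62 mm long (along y), from 22 to 57 mm above the origin
- lid_tab (a point): middle of the lid's tab, 83 mm from the lid's middle towards its -y; over tab_pocket when home. Tab 22 mm wide (along x), 8 mm thick, round at its lower end, reaching down to the level of the lid's underside
- interlock (a joint): grey pin in the pocket, m pressed down: 0 up (2 mm below the deck), about 0.007 when the lid is home (0.4 N; the lid's own weight presses it). While less than about 0.0035 a bolt stops the dial near 0.05 rad: do not force it
- dial (a joint): dial angle, rad: 0 off, grows clockwise seen from above; clicks at 0.4, 0.8 and 1.2 (one, two, three pips), end stop 1.32. Three means above 1.1. A spring returns it to off from everywhere: 0.04 N m starts it, passing the three clicks takes about 0.10, 0.13 and 0.17 N m, holding three 0.09 to 0.14 N m
- dial_grip (a point): on the dial's vertical axis, 147 mm above the worktop, middle of the black bar to grip: 13 mm thick, 44 mm long, top 157 mm above the worktop, on a round foot 47 mm across whose top is at 129 mm. The point's x axis runs along the bar to its pointer end (white line) and turns with the dial; at off it points 0.6 rad counter-clockwise (from above) of the chopper's x axis
- nut_jar: bystander: glass jar with a red screw cap, 68 mm across, 125 mm high; origin under its middle
- pepper_mill: bystander: wooden pepper mill, 58 mm across, 170 mm high; origin under its middle
- food_tin: bystander: food tin, 75 mm across, 58 mm high; origin under its middle
Not all that is in view belongs to the job. There is more than one size of the lid; the one meant has the size given above.

How it is judged (in metres and radians):
On the way, in this order (a step that is already met when the one before it is completed fails the run):
1. the lid is home on the bowl, its tab in the pocket, and let go (horizontal distance between lid and bowl_mouth below 0.005 m and z of lid in the frame of bowl_mouth below -0.0115 m and angle between lid's own z axis and vertical below 0.04 rad and horizontal distance between lid_tab and tab_pocket below 0.007 m and value of joint interlock above 0.004 m and contact force between the arm and lid below 0.5 N), for 0.2 s.
2. the dial is held at three, the lid home (value of joint dial above 1.1 rad and contact force between the fingers and dial above 0.5 N and horizontal distance between lid and bowl_mouth below 0.005 m and z of lid in the frame of bowl_mouth below -0.0115 m and angle between lid's own z axis and vertical below 0.04 rad and horizontal distance between lid_tab and tab_pocket below 0.007 m and value of joint interlock above 0.004 m), for 0.3 s.
At the end, for the whole second after the job is handed in: the fingers hold the dial above 1.1 rad (over 0.5 N) and the lid, let go, is home: within 5 mm of the bowl axis, 2.5 mm of the rim, 0.04 rad of level, tab within 7 mm of the pocket's middle, interlock down over 4 mm; bystanders within 30 mm of their places (all of step 2 and contact force between the arm and lid below 0.5 N and distance of each of nut_jar, pepper_mill, food_tin from where it was at the start of the episode below 0.03 m); the arm keeps its last pose, push and grip.
It fails at once if the dial is turned while the lid is off (value of joint dial above 0.25 rad and value of joint interlock below 0.0025 m).
It fails at once if the lid is dropped (linear speed of lid above 0.8 m/s and contact force between the fingers and lid below 0.05 N).
It fails at once if the jar is pushed away or knocked over (distance of nut_jar from where it was at the start of the episode above 0.03 m or angle between nut_jar's own z axis and vertical above 0.3 rad).
It fails at once if the pepper mill is pushed away or knocked over (distance of pepper_mill from where it was at the start of the episode above 0.03 m or angle between pepper_mill's own z axis and vertical above 0.3 rad).
It fails at once if the food tin is pushed away or knocked over (distance of food_tin from where it was at the start of the episode above 0.03 m or angle between food_tin's own z axis and vertical above 0.3 rad).
It also fails if it takes over 58 s, if anything falls off the work surface, if the arm or the gripper's body presses on something with over 40 N, if the wrist force passes 120 N, or if a joint passes its speed limit or range.

ROBOT

A 6-joint arm with a two-finger parallel gripper is mounted at the origin on a cart in front of the work surface, level with it; the furniture and walls round the work are solid. World frame = base frame: x ahead of the robot, y to its left, z up, the work surface at z = 0. Lengths are in mm, angles in rad, forces in N, time in s.
With the tool pointing down it reaches from about 350 to 925 mm from the base axis. Payload 6.4 kg.
Tool frame: the origin (TCP) lies on the centre line of the jaws, within the pads' length; the fingertips stand 17 mm ahead of it and the grasp point (between the pads) lies 2 mm behind it (nose_length is the z of the fingertips in the tool frame, in mm); z points along the fingers, y is the line along which they close (so a half turn about z gives the same grasp; the last joint's range is limited). The gripper opens to 85 mm and grips with 20 to 120 N. Pads are 22 mm wide; open, the fingers measure 114 mm over their backs; the gripper's body (76 mm by 85 mm) begins 54 mm behind the grasp point. The pads swing forward as they close: fully open they stand 13 mm farther back than shut.
Start: joints at [1.012, 0.245, 1.558, -0, 1.339, -0.174], TCP at [243.991, 602.48, 248.29] pointing down, gripper open.
Joint ranges: [-3.13, 3.13], [-1.02, 2.26], [0.13, 2.54], [-0.95, 4.09], [0.21, 2.88], [-2.74, 2.74]. Speed limits (rad/s): [2.57, 2.57, 3.14, 3.14, 3.14, 3.14].

INTERFACE

Orientations are given as a 3x3 rotation matrix whose columns are the frame's x, y, z axes.
In Python, from workcell import * gives the robot as it stands.
- The arm moves only by the tool send_rows, never from a script. Its argument "steps" is a list of rows, each a list of 7 numbers: the closure in counts, from 0 (fully open) to 255 (shut), then the shift along the tool's x, y, z in mm, then the turn, a rotation vector about the tool's x, y, z in degrees. A call has 1 to 20 rows; each row is the pose to reach, as a shift and turn from the pose commanded when the call began, along the tool's axes at that moment; what a row does not reach only later rows make up. A row lasts 1/12 s, in which the tool goes at most 41.7 mm and 7.16 degrees, less where a joint would pass 70% of its speed; a pose out of reach is approached as far as the arm can. A call with a gripper value outside its range is refused whole. The fingers move at their own pace and stop on an object; "newtons" is the grip in N (left out, the last holds). Time passes only in rows, so rows that repeat a pose let the fingers close. It gives the time, the measured TCP pose, the force, the opening and the grip force at its end, in the units of the state.
- observe(): the state, without advancing time (a new reading comes with each control period).
- read_camera(name): name is "side" or "top" or "wrist"; returns a dict with "image" (384x512x3 uint8, red, green, blue), "range_z" (384x512 float32, mm along the optical axis (not along the pixel's ray), 0 where there is no reading), "camera_matrix" (3x3 intrinsics, pixels), "dist_coeffs" ([k1, k2, p1, p2, k3] as OpenCV has them; the pictures are not rectified), "R" (3x3) and "t" (3): a world point X has camera coordinates R X + t. Camera axes: x right, y down, z forward; pixel columns grow to the right and rows downward; lengths in mm; the calibration is good to about 2 mm. A picture is of the moment at which its call begins.
- close_job(): hands the job in; it is judged then, once.
The state is a dict: "clock": time; "joint_pos": joint angles; "joint_velocities": joint speeds; "joint_torque": joint torques, N m; "position": TCP position; "tcp_rot": TCP orientation; "force": force on the tool from outside, world axes, zero at the start; "ft_torque": the same for the moment, N m; "grip_width": finger opening in mm; "grip_force": force on a finger pad.
Only numpy, scipy, OpenCV 4.12 (cv2) and the standard library are available. Lean on these libraries where they do the work, as an engineer would, in place of code of your own. Each camera call takes 0.05 s, during which the arm holds its last target. There are 200 camera calls.

## Working session

There is one attempt and no reset: what is moved stays moved. The work goes in short steps, Python scripts to look and compute and a tool call to move; the robot and the scene stay as the last step left them, time stands still between calls to the robot, and variables do not carry over. Pictures are saved under pics/ and viewed, at most 10 in all, crops included, and the job is handed in when it is done.

Besides the shell and the picture viewer there is one more tool, called after "Call:" as a command line: name --pt "numbers of a row" for each row, then --argument value for the rest. send_rows: Moves the arm, as the interface text tells. Its arguments: {"type":"object","properties":{"steps":{"type":"array"},"newtons":{"type":"number"}},"required":["steps"]}

```bash
mkdir -p pics
cat > h.py <<'E'
from workcell import *
import numpy as np, cv2
def cloud(c):
    z=c["range_z"]; v,u=np.mgrid[0:384,0:512]
    p=cv2.undistortPoints(np.stack([u,v],-1).reshape(-1,1,2).astype(np.float64),np.array(c["camera_matrix"]),np.array(c["dist_coeffs"])).reshape(384,512,2)
    P=np.dstack([p*z[...,None],z])
    W=(P-np.array(c["t"]))@np.array(c["R"])
    W[z==0]=np.nan
    return W
E
python3 - <<'E'
from h import *
a=[]
for n in("top","side"):
    c=read_camera(n); np.savez(n+".npz",**c); a.append(c["image"])
    R=np.array(c["R"]);print(n,-R.T@np.array(c["t"]),R[2])
cv2.imwrite("pics/a.png",cv2.cvtColor(a[0],4)); cv2.imwrite("pics/b.png",cv2.cvtColor(a[1],4))
s=observe();print(s["tcp_rot"],s["force"])
E
```

```text
top [ 455.61477329 -278.37015385 1151.74832431] [ 0.04929736  0.02244753 -0.99853186]
side [207.32487732 402.25776618 550.51403171] [ 0.35845774 -0.77591475 -0.51909956]
[[-9.26862024e-01  3.75400933e-01 -9.63093743e-04]
 [ 3.75402028e-01  9.26860845e-01 -1.51364821e-03]
 [ 3.24428932e-04 -1.76449039e-03 -9.99998391e-01]] [-0.29342872 -0.35716529  0.3400999 ]
```

View pics/a.png

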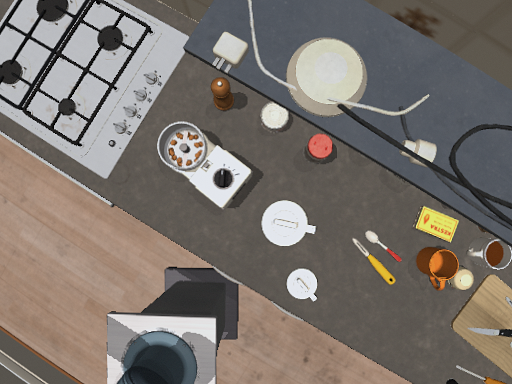

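View pics/b.png

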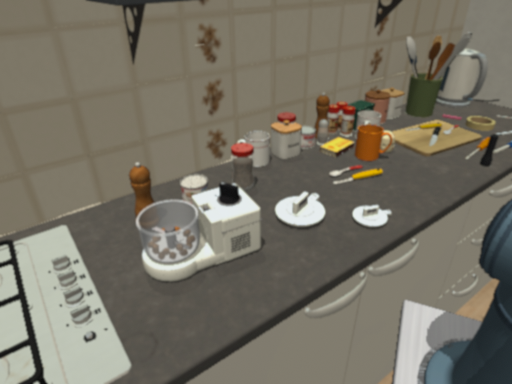

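The top view shows the big lid at about (285,223) with its tab to the right at (311,229), and the small decoy lid at (302,284). The bowl is at (183,147), the motor block and dial at (223,178), the mill at (221,92), the tin at (275,117) and the red jar at (320,147). The side view shows the same layout.

```bash
cat > m.py <<'E'
from h import *
from scipy.optimize import least_squares
def fitc(P,r=None):
    f=lambda p:np.hypot(P[:,0]-p[0],P[:,1]-p[1])-p[2]
    return least_squares(f,[*np.median(P[:,:2],0),60],loss="soft_l1",f_scale=1).x
def big(mask):
    n,l,s,_=cv2.connectedComponentsWithStats(mask.astype(np.uint8)); return l==1+np.argmax(s[1:,4])
if __name__=="__main__":
  c=np.load("top.npz"); W=cloud(c); Z=W[...,2]
  for nm,u,v in [("bowl",183,147),("dial",223,178),("lid",285,223),("tab",311,229),("small",302,284),("mill",220,82),("tin",275,112),("jar",320,140),("table",250,270),("robot",165,360)]:
    print(nm,np.round(W[v,u],1))
  v,u=np.mgrid[0:384,0:512]
  near=np.hypot(u-288,v-224)<40
  m=near&(Z>12)&(Z<30); P=W[m]
  print("lid n",m.sum(),"z",np.median(P[:,2]))
  m2=big(m)
  cnt=max(cv2.findContours(m2.astype(np.uint8),0,1)[0],key=len)[:,0]
  B=np.array([W[y,x] for x,y in cnt]); q=fitc(B); print("lid circle",q)
  h=np.hypot(P[:,0]-q[0],P[:,1]-q[1]); T=P[h>70]; d=T.mean(0)-[*q[:2],0]; print("tab n",len(T),np.degrees(np.arctan2(d[1],d[0])))
  F=W[near&(Z>40)&(Z<75)]; print("fin",len(F),F.mean(0),cv2.minAreaRect(F[:,:2].astype(np.float32)))
  D=(np.hypot(u-222,v-177)<45)&(Z>112)&(Z<126); D=big(D); P=W[D]; print("deck",len(P),np.median(P[:,2]),cv2.minAreaRect(P[:,:2].astype(np.float32)))
  K=(np.hypot(u-223,v-178)<20)&(Z>148)&(Z<165); P=W[K];print("bar",len(P),np.median(P[:,2]),cv2.minAreaRect(P[:,:2].astype(np.float32)))
  cv2.imwrite("pics/c.png",cv2.resize(cv2.cvtColor(c["image"][110:260,145:325],4),None,fx=4,fy=4,interpolation=2))
  Rm=(np.hypot(u-183,v-147)<32)&(Z>118)&(Z<132)&~D; P=W[Rm]; print("rim",len(P),fitc(P))
E
python3 m.py
```

```text
bowl [617.8 -72.7  93.2]
dial [ 532.4 -186.5  156.3]
lid [ 421.7 -346.6   56.6]
tab [ 405.  -421.5   18.7]
small [ 255.6 -396.8   38.7]
mill [ 770.4 -174.4  168.4]
tin [ 724.  -315.5   53.9]
jar [ 635.6 -428.3  127.9]
table [ 285.6 -253.6    0.8]
robot [ 58.1 -37.9 102.3]
lid n 1548 z 20.883126865853647
lid circle [ 421.07455774 -347.39179812   62.24331309]
tab n 45 -102.00594499958721
fin 118 [ 421.45725912 -346.09293482   55.97910753] ((421.2988586425781, -346.20306396484375), (58.46928405761719, 15.07945442199707), 76.96241760253906)
deck 1837 119.83568152208464 ((541.6177978515625, -174.681884765625), (114.76414489746094, 125.99425506591797), 52.789459228515625)
bar 95 156.41137128355632 ((534.0538330078125, -183.7644805908203), (12.67845344543457, 42.44988250732422), 86.19738006591797)
rim 347 [618.17236804 -73.21137209  59.18021043]
```

View pics/c.png

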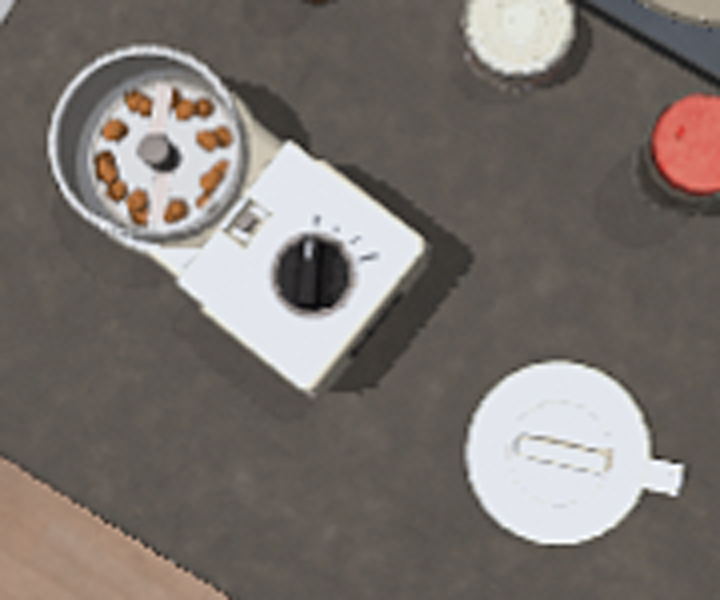

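```bash
cat >> h.py <<'E'
from scipy.spatial.transform import Rotation as Ro
def rel(p,ydeg):
    s=observe(); R=np.array(s["tcp_rot"]); a=np.radians(ydeg)
    y=np.array([np.cos(a),np.sin(a),0]); z=np.array([0,0,-1.]); T=np.c_[np.cross(y,z),y,z]
    print("from",np.round(s["position"],1),"q",np.round(s["joint_pos"],2),"shift",np.round(R.T@(np.array(p)-s["position"]),1),"rot",np.round(Ro.from_matrix(R.T@T).as_rotvec(degrees=True),1))
E
python3 - <<'E'
from h import *
rel([480,200,290],30); rel([421.2,-346.5,220],-13)
E
```

```text
from [243.7 602.1 247.3] q [ 1.01  0.25  1.56  0.    1.34 -0.17] shift [-369.9 -284.   -42.3] rot [-0.1  0.  38. ]
from [243.7 602.1 247.3] q [ 1.01  0.25  1.56  0.    1.34 -0.17] shift [-520.6 -812.5   28.5] rot [-0.1  0.1 81. ]
```

Call:
send_rows --pt "0 -185 -142 -21 0 0 19" --pt "0 -370 -284 -42 0 0 38" --pt "0 -370 -284 -42 0 0 38" --pt "0 -370 -284 -42 0 0 38" --pt "0 -370 -284 -42 0 0 38" --pt "0 -370 -284 -42 0 0 38" --pt "0 -370 -284 -42 0 0 38" --pt "0 -370 -284 -42 0 0 38" --pt "0 -370 -284 -42 0 0 38" --pt "0 -370 -284 -42 0 0 38" --pt "0 -370 -284 -42 0 0 38" --pt "0 -370 -284 -42 0 0 38" --pt "0 -370 -284 -42 0 0 38" --pt "0 -370 -284 -42 0 0 38"

```text
clock: 1.27
position: [480.1, 200.3, 289.8]
tcp_rot: [[-0.498, 0.867, -0.001], [0.867, 0.498, 0.0], [0.001, -0.001, -1.0]]
force: [0.2, 0.3, 0.7]
grip_width: 85.5
grip_force: 0.0
```

```bash
python3 -c "
from h import *
rel([421.2,-346.5,220],-13)"
```

```text
from [480.1 200.3 289.8] q [ 0.18 -0.1   1.84  0.    1.4  -0.34] shift [-444.8 -323.5   69.7] rot [-0.1 -0.  42.9]
```

Call:
send_rows --pt "0 -222 -162 20 0 0 21" --pt "0 -445 -323 70 0 0 43" --pt "0 -445 -323 70 0 0 43" --pt "0 -445 -323 70 0 0 43" --pt "0 -445 -323 70 0 0 43" --pt "0 -445 -323 70 0 0 43" --pt "0 -445 -323 70 0 0 43" --pt "0 -445 -323 70 0 0 43" --pt "0 -445 -323 70 0 0 43" --pt "0 -445 -323 70 0 0 43" --pt "0 -445 -323 70 0 0 43" --pt "0 -445 -323 70 0 0 43" --pt "0 -445 -323 70 0 0 43" --pt "0 -445 -323 70 0 0 43" --pt "0 -445 -323 70 0 0 43" --pt "0 -445 -323 70 0 0 43" --pt "0 -445 -323 70 0 0 43" --pt "0 -445 -323 70 0 0 43" --pt "0 -445 -323 70 0 0 43"

```text
clock: 2.85
position: [423.3, -344.9, 220.6]
tcp_rot: [[0.224, 0.975, 0.0], [0.975, -0.224, -0.0], [-0.0, 0.0, -1.0]]
force: [1.1, 0.6, 0.8]
grip_width: 85.2
grip_force: 0.0
```

Run:
```python
from h import *
from m import fitc,big
rel([421.2,-346.5,46],-13)
c=read_camera("wrist"); np.savez("w1.npz",**c); W=cloud(c);Z=W[...,2]
cv2.imwrite("pics/d.png",cv2.cvtColor(c["image"],4))
n=np.hypot(W[...,0]-421,W[...,1]+347)<60
F=W[n&(Z>48)&(Z<62)]; print(len(F),np.median(F[:,2]),cv2.minAreaRect(F[:,:2].astype(np.float32)))
P=W[(np.hypot(W[...,0]-421,W[...,1]+347)<100)&(Z>13)&(Z<28)]; print(len(P),np.median(P[:,2]),P.min(0),P.max(0))
```

```text
from [ 423.3 -344.9  220.6] q [-0.89  0.03  1.85  0.    1.26 -0.67] shift [ -2.   -1.7 174.6] rot [0.  0.  0.1]
890 56.04634444456161 ((421.1360168457031, -347.10711669921875), (61.247459411621094, 14.497225761413574), 77.45965576171875)
9847 20.181332131563693 [ 357.74483532 -433.69714352   14.42539167] [ 485.30519931 -283.51260042   27.48221082]
```

View pics/d.png

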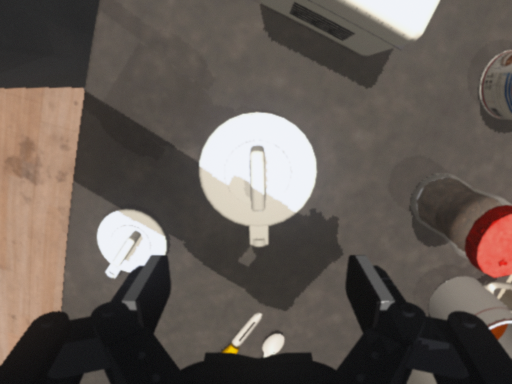

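The wrist view shows the lid centred at about (258,170), with its fin vertical in the image at (258,178) and its tab at the bottom (258,235). The jaws are at (150,290) and (370,290), and the small lid is well clear at (132,240).

Call:
send_rows --pt "0 0 0 0 0 0 0" --pt "0 0 0 0 0 0 0" --pt "0 0 0 0 0 0 0"

```text
clock: 3.15
position: [422.8, -346.3, 220.4]
tcp_rot: [[0.225, 0.974, 0.0], [0.974, -0.225, -0.0], [-0.0, 0.0, -1.0]]
force: [0.4, -0.1, 0.3]
grip_width: 85.4
grip_force: 0.0
```

```bash
python3 -c "
from h import *
rel([421.1,-346.9,46],-12.6)"
```

```text
from [ 422.8 -346.3  220.4] q [-0.89  0.03  1.85  0.    1.26 -0.67] shift [ -1.   -1.5 174.4] rot [ 0.   0.  -0.4]
```

Call:
send_rows --pt "0 -1 -1.5 40 0 0 -0.4" --pt "0 -1 -1.5 80 0 0 -0.4" --pt "0 -1 -1.5 110 0 0 -0.4" --pt "0 -1 -1.5 135 0 0 -0.4" --pt "0 -1 -1.5 155 0 0 -0.4" --pt "0 -1 -1.5 165 0 0 -0.4" --pt "0 -1 -1.5 174 0 0 -0.4" --pt "0 -1 -1.5 174 0 0 -0.4" --pt "0 -1 -1.5 174 0 0 -0.4"

```text
clock: 3.9
position: [421.4, -347.6, 47.0]
tcp_rot: [[0.219, 0.976, 0.001], [0.976, -0.219, -0.001], [-0.001, 0.001, -1.0]]
force: [-0.2, -1.2, 0.9]
grip_width: 85.4
grip_force: 0.0
```

```bash
python3 -c "
from h import *
rel([421.1,-346.9,46],-12.6)"
```

```text
from [ 421.4 -347.6   47. ] q [-0.9   0.28  1.93  0.    0.93 -0.68] shift [ 0.6 -0.4  1. ] rot [ 0.  0. -0.]
```

Call:
send_rows --pt "60 0.6 -0.4 1 0 0 0" --pt "120 0.6 -0.4 1 0 0 0" --pt "180 0.6 -0.4 1 0 0 0" --pt "255 0.6 -0.4 1 0 0 0" --pt "255 0.6 -0.4 1 0 0 0" --pt "255 0.6 -0.4 1 0 0 0" --pt "255 0.6 -0.4 1 0 0 0" --pt "255 0.6 -0.4 1 0 0 0" --pt "255 0.6 -0.4 1 0 0 0" --pt "255 0.6 -0.4 1 0 0 0" --pt "255 0.6 -0.4 1 0 0 0" --pt "255 0.6 -0.4 1 0 0 0" --newtons 40

```text
clock: 4.9
position: [421.1, -346.8, 45.8]
tcp_rot: [[0.219, 0.976, 0.001], [0.976, -0.219, -0.001], [-0.001, 0.001, -1.0]]
force: [1.4, 1.2, 5.3]
grip_width: 13.3
grip_force: 40.1
```

Call:
send_rows --pt "255 0 0 -5 0 0 0" --pt "255 0 0 -15 0 0 0" --pt "255 0 0 -35 0 0 0" --pt "255 0 0 -65 0 0 0" --pt "255 0 0 -95 0 0 0" --pt "255 0 0 -130 0 0 0" --pt "255 0 0 -160 0 0 0" --pt "255 0 0 -185 0 0 0" --pt "255 0 0 -200 0 0 0" --pt "255 0 0 -205 0 0 0" --pt "255 0 0 -205 0 0 0" --pt "255 0 0 -205 0 0 0"

```text
clock: 5.9
position: [420.1, -345.7, 248.9]
tcp_rot: [[0.219, 0.976, -0.002], [0.976, -0.219, 0.002], [0.002, -0.002, -1.0]]
force: [0.6, 0.0, -3.0]
grip_width: 13.3
grip_force: 39.4
```

Run:
```python
from h import *
from m import fitc,big
s=observe();print(s["force"],s["grip_width"])
rel([618.2,-73.2,250],-37.3)
# lid in hand, seen from top camera
c=read_camera("top"); W=cloud(c);Z=W[...,2]
p=s["position"]; 
for n in ("top","side","wrist"):
    c=read_camera(n); np.savez("h_"+n+".npz",**c); W=cloud(c); Z=W[...,2]-p[2]
    m=(np.hypot(W[...,0]-p[0],W[...,1]-p[1])<105)&(Z>-36)&(Z<-16)
    P=W[m]; print(n,len(P))
    if len(P)>50: print(np.median(Z[m]),P.min(0)-p,P.max(0)-p)
a=np.hstack([cv2.cvtColor(np.load("h_%s.npz"%n)["image"],4) for n in("side","wrist")])
cv2.imwrite("pics/e.png",cv2.resize(a,(800,300)))
```

```text
[ 0.58409783  0.02918113 -3.0119431 ] 13.252327459154058
from [ 420.1 -345.7  248.9] q [-0.9  -0.    1.83 -0.    1.32 -0.68] shift [309.3 133.6  -0.9] rot [-0.1 -0.1 24.7]
top 203
-25.984939728590746 [-59.81143207  19.95285315 -30.38616953] [ 24.12927479  59.22505391 -20.98215486]
side 967
-26.11671803458853 [-62.88235791 -84.99786522 -35.93607343] [ 63.08449246  64.97315152 -16.57371072]
wrist 26416
-26.48795445308049 [-64.55069729 -77.9414368  -32.86142203] [ 62.99190612  63.5272382  -16.04986731]
```

View pics/e.png

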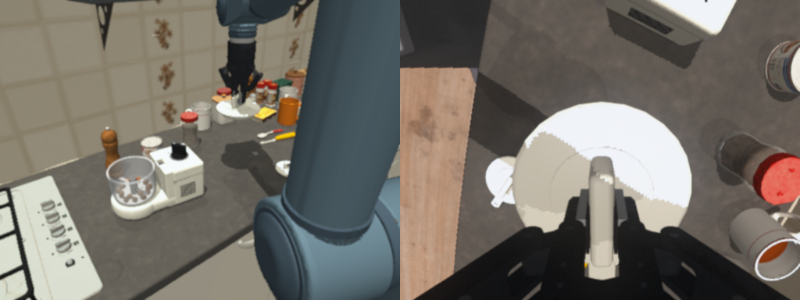

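The side view shows the lid hanging level in the jaws. In the wrist view the fin is gripped at (600,210), with the flange round it. I'll move near the bowl and measure it again with the wrist camera.

```bash
python3 -c "
from h import *
rel([515,-208,290],-37.3)
c=np.load('h_wrist.npz');W=cloud(c);p=observe()['position'];r=np.hypot(W[...,0]-p[0],W[...,1]-p[1])
P=W[(r<60)&(r>35)&(abs(W[...,2]-p[2]+26.5)<6)];A=np.c_[P[:,:2]-p[:2],np.ones(len(P))]
print(np.linalg.lstsq(A,P[:,2]-p[2],rcond=None)[0])"
```

```text
from [ 420.1 -345.8  248.4] q [-0.9  -0.    1.83 -0.    1.32 -0.68] shift [155.3  62.3 -41.4] rot [-0.2 -0.1 24.6]
[-4.58069529e-03  3.30721724e-03 -2.61940559e+01]
```

Level to within 0.006 rad.

Call:
send_rows --pt "255 10 4 -8 0 0 2" --pt "255 30 12 -20 0 0 6" --pt "255 60 24 -35 0 0 12" --pt "255 90 36 -41 0 0 16" --pt "255 120 48 -41 0 0 20" --pt "255 140 56 -41 0 0 23" --pt "255 151 60.5 -41 -0.1 -0.1 24.6" --pt "255 155 62 -41 -0.1 -0.1 24.6" --pt "255 155 62 -41 -0.1 -0.1 24.6" --pt "255 155 62 -41 -0.1 -0.1 24.6" --pt "255 155 62 -41 -0.1 -0.1 24.6"

```text
clock: 7.02
position: [514.6, -209.5, 290.9]
tcp_rot: [[0.606, 0.796, 0.0], [0.796, -0.606, -0.002], [-0.002, 0.001, -1.0]]
force: [-0.4, -0.2, -3.9]
grip_width: 13.6
grip_force: 39.3
```

Run:
```python
from h import *
from m import fitc,big
s=observe()
c=read_camera("wrist"); np.savez("w2.npz",**c); W=cloud(c);Z=W[...,2]
cv2.imwrite("pics/f.png",cv2.cvtColor(c["image"],4))
r=np.hypot(W[...,0]-618,W[...,1]+73)
P=W[(r>50)&(r<68)&(Z>119)&(Z<130)]; print(len(P),np.median(P[:,2]))
for lo in (119,122,123.5):
  Q=P[P[:,2]>lo];print(lo,len(Q),fitc(Q))
D=W[(Z>112)&(Z<124)&(np.hypot(W[...,0]-542,W[...,1]+175)<90)];print("deck",len(D),np.median(D[:,2]))
p=s["position"];print(p,s["force"])
t=np.median(Z[(np.hypot(W[...,0]-p[0],W[...,1]-p[1])<60)&(Z<p[2]-15)&(Z>p[2]-36)]);print("lidtop-tcp",t-p[2])
rel([618.2,-73.2,220],-37.3)
```

```text
1311 123.80862173499675
119 1311 [619.2242581  -73.5279583   59.18908261]
122 1123 [619.29175183 -73.360613    58.96569676]
123.5 772 [619.41000451 -73.21143491  58.59632757]
deck 8492 119.37567162871994
[ 514.64788127 -209.53092727  290.91289256] [-0.38428265 -0.17962744 -3.94034702]
lidtop-tcp -25.689104891072475
from [ 514.6 -209.6  291. ] q [-0.59 -0.01  1.76 -0.    1.39  0.06] shift [171.4  -0.4  70.8] rot [ 0.1  0.1 -0. ]
```

View pics/f.png

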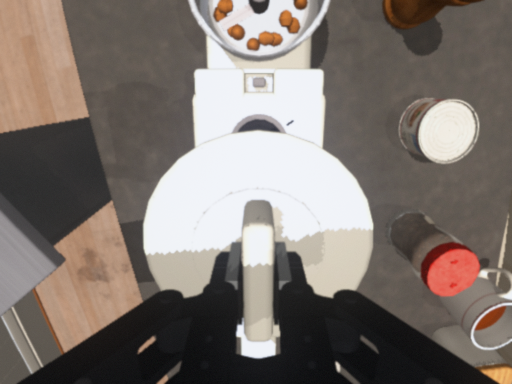

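The wrist view shows the pocket at (259,82), the bowl centred on column 260, the motor block square to the image, and the held fin at column 258, so the lid is aligned laterally. I'll check the pocket in world coordinates and then go over the bowl.

Run:
```python
from h import *
c=np.load("w2.npz"); K,d,R,t=c["camera_matrix"],c["dist_coeffs"],c["R"],c["t"]
g=cv2.cvtColor(c["image"],7)[66:98,238:282]
_,b=cv2.threshold(g,0,255,8)
def ray(u,v,z):
    x=cv2.undistortPoints(np.array([[[u,v]]],float),K,d).ravel(); r=R.T@np.array([*x,1]); o=-R.T@t
    return o+r*(z-o[2])/r[2]
# deck corners outlines: left/right back corner, front dial edge rows
im=cv2.cvtColor(c["image"],7).astype(int)
for row in (80,100,120): 
    e=np.abs(np.diff(im[row,170:350])); print(row,170+np.argsort(e)[-6:])
print("pocket",ray(259,82,119.4)); 
a,bb=ray(195,100,119.4),ray(325,100,119.4); print(a,bb,np.hypot(*(a-bb)[:2]),np.degrees(np.arctan2(*(bb-a)[1::-1])))
```

```text
80 [243 193 265 322 323 194]
100 [190 323 325 324 191 192]
120 [290 293 324 192 323 193]
pocket [ 569.35701943 -139.29513863  119.4       ]
[ 513.28244828 -116.04548146  119.4       ] [ 608.19480448 -188.32741883  119.4       ] 119.30227923356028 -37.291632682397136
```

Call:
send_rows --pt "255 15 0 0 0 0 0" --pt "255 40 0 0 0 0 0" --pt "255 70 0 5 0 0 0" --pt "255 100 0 20 0 0 0" --pt "255 130 0 40 0 0 0" --pt "255 155 0 60 0.1 0.1 0" --pt "255 168 0 70 0.1 0.1 0" --pt "255 171.5 -0.5 80 0.1 0.1 0" --pt "255 171.5 -0.5 80 0.1 0.1 0" --pt "255 171.5 -0.5 80 0.1 0.1 0" --pt "255 171.5 -0.5 80 0.1 0.1 0" --pt "255 171.5 -0.5 80 0.1 0.1 0"

```text
clock: 8.07
position: [618.9, -73.5, 212.8]
tcp_rot: [[0.606, 0.795, 0.003], [0.795, -0.606, -0.001], [0.001, 0.003, -1.0]]
force: [-0.2, -0.3, -3.4]
grip_width: 13.6
grip_force: 39.3
```

Run:
```python
from h import *
s=observe();print(s["force"],s["ft_torque"]); rel([618.8,-73.3,157],-37.3)
```

```text
[-0.16064256 -0.31475037 -3.43819969] [ 0.0512707  -0.02903556 -0.02303005]
from [618.9 -73.5 212.8] q [-0.3   0.21  1.66  0.    1.26  0.35] shift [ 0.  -0.4 55.8] rot [ 0.2 -0.1 -0. ]
```

Call:
send_rows --pt "255 0 -0.3 8 0.1 -0.1 0" --pt "255 0 -0.3 18 0.1 -0.1 0" --pt "255 0 -0.3 28 0.1 -0.1 0" --pt "255 0 -0.3 36 0.1 -0.1 0" --pt "255 0 -0.3 41 0.1 -0.1 0" --pt "255 0 -0.3 44 0.1 -0.1 0" --pt "255 0 -0.3 46 0.1 -0.1 0" --pt "255 0 -0.3 48 0.1 -0.1 0" --pt "255 0 -0.3 48 0.1 -0.1 0" --pt "255 0 -0.3 48 0.1 -0.1 0"

```text
clock: 8.9
position: [618.6, -72.0, 163.4]
tcp_rot: [[0.605, 0.796, -0.001], [0.796, -0.605, -0.0], [-0.001, -0.001, -1.0]]
force: [-0.2, -0.5, -2.6]
grip_width: 13.5
grip_force: 39.4
```

Run:
```python
from h import *
s=observe();print(s["force"],s["ft_torque"]); rel([618.8,-73.3,157],-37.3)
```

```text
[-0.17815692 -0.54988754 -2.64071125] [-7.37716554e-06  3.18009720e-02  6.14952368e-02]
from [618.6 -72.  163.4] q [-0.3   0.27  1.69 -0.    1.18  0.35] shift [-0.9  0.9  6.4] rot [-0.   0.1  0.1]
```

Call:
send_rows --pt "255 -0.4 0.3 1 0 0 0" --pt "255 -0.4 0.3 2 0 0 0" --pt "255 -0.4 0.3 3 0 0 0" --pt "255 -0.4 0.3 4 0 0 0" --pt "255 -0.4 0.3 5 0 0 0" --pt "255 -0.4 0.3 5 0 0 0" --pt "255 -0.4 0.3 5 0 0 0"

```text
clock: 9.48
position: [619.0, -72.6, 158.6]
tcp_rot: [[0.605, 0.796, -0.0], [0.796, -0.605, -0.001], [-0.001, 0.0, -1.0]]
force: [2.7, -0.6, 0.0]
grip_width: 13.2
grip_force: 39.7
```

Run:
```python
from h import *
s=observe();print(s["force"],s["ft_torque"]); rel([618.8,-73.3,157],-37.3)
```

```text
[ 2.70991568 -0.61230929  0.04982674] [-0.06962608 -0.50738881  0.00311311]
from [619.  -72.6 158.6] q [-0.3   0.28  1.69 -0.    1.17  0.35] shift [-0.7  0.2  1.6] rot [0.  0.  0.1]
```

Call:
send_rows --pt "255 0.3 0.4 0.7 0 0 0" --pt "255 0.3 0.4 1.4 0 0 0" --pt "255 0.3 0.4 2 0 0 0" --pt "255 0.3 0.4 2 0 0 0" --pt "255 0.3 0.4 2 0 0 0"

```text
clock: 9.9
position: [619.4, -72.6, 157.2]
tcp_rot: [[0.605, 0.796, -0.001], [0.796, -0.605, -0.001], [-0.001, -0.0, -1.0]]
force: [0.9, -0.4, 4.9]
grip_width: 13.0
grip_force: 40.5
```

Run:
```python
from h import *
s=observe();print(s["force"],s["ft_torque"]); rel([618.8,-73.3,157],-37.3)
```

```text
[ 0.90539699 -0.41203246  4.90679752] [-0.02100689  0.1692416  -0.00710183]
from [619.4 -72.6 157.2] q [-0.3   0.28  1.69 -0.    1.17  0.35] shift [-0.9 -0.   0.2] rot [-0.   0.1  0.1]
```

Seated: there is about 8 N of support at the home height and the side force is low. Releasing gently.

Call:
send_rows --pt "215 0 0 0 0 0 0" --pt "190 0 0 0 0 0 0" --pt "160 0 0 0 0 0 0" --pt "120 0 0 0 0 0 0" --pt "60 0 0 0 0 0 0" --pt "0 0 0 0 0 0 0" --pt "0 0 0 0 0 0 0" --pt "0 0 0 0 0 0 0" --pt "0 0 0 0 0 0 0" --pt "0 0 0 0 0 0 0" --pt "0 0 0 -10 0 0 0" --pt "0 0 0 -30 0 0 0" --pt "0 0 0 -60 0 0 0" --pt "0 0 0 -90 0 0 0" --pt "0 0 0 -110 0 0 0" --pt "0 0 0 -110 0 0 0" --pt "0 0 0 -110 0 0 0" --newtons 20

```text
clock: 11.32
position: [619.9, -72.6, 268.6]
tcp_rot: [[0.605, 0.796, 0.002], [0.796, -0.605, -0.001], [0.0, 0.002, -1.0]]
force: [0.2, 0.2, -1.3]
grip_width: 85.5
grip_force: 0.0
```

Run:
```python
from h import *
rel([534.5,-184.2,230],87)
c=read_camera("wrist"); W=cloud(c);Z=W[...,2]; cv2.imwrite("pics/g.png",cv2.cvtColor(c["image"],4))
r=np.hypot(W[...,0]-619,W[...,1]+73)
P=W[(r>25)&(r<55)&(Z>125)&(Z<145)];A=np.c_[P[:,:2]-[619,-73],np.ones(len(P))]
print(len(P),np.linalg.lstsq(A,P[:,2],rcond=None)[0])
Q=W[(r>66)&(r<85)&(Z>115)&(Z<145)];print(len(Q),np.median(Q[:,2]))
F=W[(r<50)&(Z>158)&(Z<175)];print(np.median(F[:,2]),cv2.minAreaRect(F[:,:2].astype(np.float32)))
c=read_camera("top"); W=cloud(c);Z=W[...,2]
K=(np.hypot(W[...,0]-534,W[...,1]+184)<35)&(Z>148)&(Z<165); P=W[K]
if len(P)>20: print("bar",len(P),cv2.minAreaRect(P[:,:2].astype(np.float32)))
```

```text
from [619.9 -72.6 268.6] q [-0.3   0.17  1.61 -0.    1.36  0.35] shift [-140.5   -0.6   38.6] rot [ 1.000e-01  1.000e-01 -1.242e+02]
8782 [-6.62080465e-03  1.63751156e-03  1.31977604e+02]
1058 119.57386858863163
167.37697666300437 ((619.1945190429688, -72.55176544189453), (60.517921447753906, 14.328507423400879), 52.22543716430664)
bar 97 ((534.10009765625, -183.79241943359375), (12.845561981201172, 42.665367126464844), 86.8708724975586)
```

View pics/g.png

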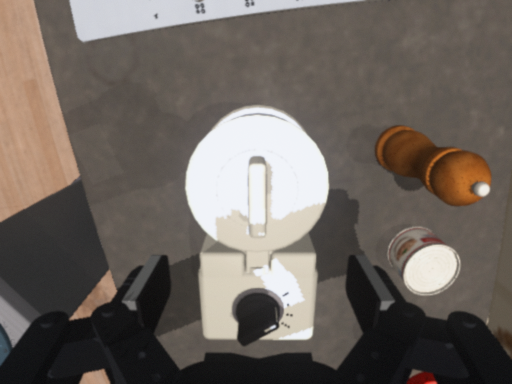

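The lid sits flat: its top is at about 132 mm at wrist-camera scale, tilt is 0.007 rad and the fin centre is at (619.2,-72.6). In the picture the tab at (258,260) has dropped into the pocket, and the dial bar is at (258,318). Now over to the dial.

Call:
send_rows --pt "0 -20 0 0 0 0 -7" --pt "0 -45 0 0 0 0 -14" --pt "0 -70 0 5 0 0 -21" --pt "0 -95 0 10 0 0 -28" --pt "0 -115 0 15 0 0 -35" --pt "0 -130 0 15 0 0 -42" --pt "0 -140 -0.5 15 0 0 -49" --pt "0 -140 -0.5 15 0 0 -56" --pt "0 -140 -0.5 15 0 0 -63" --pt "0 -140 -0.5 15 0 0 -70" --pt "0 -140 -0.5 15 0 0 -77" --pt "0 -140 -0.5 15 0 0 -84" --pt "0 -140 -0.5 15 0 0 -91" --pt "0 -140 -0.5 15 0 0 -98" --pt "0 -140 -0.5 15 0 0 -105" --pt "0 -140 -0.5 15 0 0 -112" --pt "0 -140 -0.5 15 0 0 -119" --pt "0 -140 -0.5 15 0 0 -124" --pt "0 -140 -0.5 15 0 0 -124" --pt "0 -140 -0.5 15 0 0 -124"

```text
clock: 13.08
position: [533.3, -183.2, 249.8]
tcp_rot: [[-0.998, 0.059, -0.004], [0.059, 0.998, 0.001], [0.004, 0.001, -1.0]]
force: [-0.8, 0.1, 0.4]
grip_width: 85.8
grip_force: 0.0
```

Run:
```python
from h import *
print(observe()["force"])
c=read_camera("wrist"); W=cloud(c);Z=W[...,2]
K=(np.hypot(W[...,0]-534,W[...,1]+184)<35)&(Z>148)&(Z<165); P=W[K]
if len(P)>20: print("bar",len(P),np.median(P[:,2]),cv2.minAreaRect(P[:,:2].astype(np.float32)))
rel([534.6,-183.7,149],87)
```

```text
[-0.76987838  0.05513416  0.43948673]
bar 949 156.17776953994857 ((534.8516235351562, -183.74545288085938), (12.959203720092773, 43.49983215332031), 86.98511505126953)
from [ 533.4 -183.3  250.1] q [-0.53  0.05  1.78 -0.    1.32 -2.04] shift [ -1.6  -0.4 101.1] rot [ 0.  -0.2 -0.4]
```

Call:
send_rows --pt "100 -1.5 -0.4 20 0 -0.2 -0.3" --pt "100 -1.5 -0.4 45 0 -0.2 -0.3" --pt "100 -1.5 -0.4 65 0 -0.2 -0.3" --pt "100 -1.5 -0.4 80 0 -0.2 -0.3" --pt "100 -1.5 -0.4 90 0 -0.2 -0.3" --pt "100 -1.5 -0.4 96 0 -0.2 -0.3" --pt "100 -1.5 -0.4 99 0 -0.2 -0.3" --pt "100 -1.5 -0.4 99 0 -0.2 -0.3" --pt "100 -1.5 -0.4 99 0 -0.2 -0.3"

```text
clock: 13.88
position: [535.7, -184.4, 153.1]
tcp_rot: [[-0.999, 0.052, 0.003], [0.052, 0.999, -0.001], [-0.003, -0.001, -1.0]]
force: [-0.1, 0.4, 0.7]
grip_width: 52.2
grip_force: 0.0
```

Run:
```python
from h import *
print(observe()["force"])
rel([534.8,-183.7,149.5],87)
```

```text
[-0.13276727  0.35066696  0.70298851]
from [ 535.7 -184.4  153.1] q [-0.53  0.16  1.85  0.    1.14 -2.05] shift [1.  0.6 3.6] rot [-0.1  0.2  0. ]
```

Call:
send_rows --pt "100 0.7 0.4 2.5 0 0.1 0" --pt "130 0.7 0.4 2.5 0 0.1 0" --pt "160 0.7 0.4 2.5 0 0.1 0" --pt "190 0.7 0.4 2.5 0 0.1 0" --pt "255 0.7 0.4 2.5 0 0.1 0" --pt "255 0.7 0.4 2.5 0 0.1 0" --pt "255 0.7 0.4 2.5 0 0.1 0" --pt "255 0.7 0.4 2.5 0 0.1 0" --pt "255 0.7 0.4 2.5 0 0.1 0" --pt "255 0.7 0.4 2.5 0 0.1 0" --newtons 50

```text
clock: 14.72
position: [534.7, -183.3, 150.2]
tcp_rot: [[-0.999, 0.051, -0.0], [0.051, 0.999, 0.0], [0.0, 0.0, -1.0]]
force: [-1.0, 3.6, 6.1]
grip_width: 11.9
grip_force: 51.6
```

Run:
```python
from h import *
s=observe();print(s["force"],s["ft_torque"])
rel([534.8,-183.7,149.5],87)
```

```text
[-0.98735913  3.60482831  6.0730632 ] [ 0.69478617  0.20254346 -0.02312297]
from [ 534.7 -183.3  150.2] q [-0.53  0.16  1.85  0.    1.13 -2.05] shift [-0.1 -0.4  0.7] rot [ 0.  -0.   0.1]
```

Call:
send_rows --pt "255 0 -0.4 0 0 0 2" --pt "255 0 -0.4 0 0 0 5" --pt "255 0 -0.4 0 0 0 9" --pt "255 0 -0.4 0 0 0 13" --pt "255 0 -0.4 0 0 0 17" --pt "255 0 -0.4 0 0 0 21" --pt "255 0 -0.4 0 0 0 25" --pt "255 0 -0.4 0 0 0 29" --pt "255 0 -0.4 0 0 0 33" --pt "255 0 -0.4 0 0 0 35" --pt "255 0 -0.4 0 0 0 35" --pt "255 0 -0.4 0 0 0 35"

```text
clock: 15.72
position: [534.9, -182.8, 150.2]
tcp_rot: [[-0.789, 0.615, 0.0], [0.615, 0.789, 0.002], [0.001, 0.002, -1.0]]
force: [-0.6, 7.7, 6.8]
grip_width: 12.0
grip_force: 51.7
```

Run:
```python
from h import *
s=observe();print(s["force"],s["ft_torque"])
rel([534.8,-183.7,149.5],87-71)
```

```text
[-0.58487198  7.70959059  6.80390022] [1.2851125  0.14516472 0.00243304]
from [ 534.9 -182.8  150.2] q [-0.53  0.16  1.85  0.    1.13 -1.44] shift [-0.5 -0.7  0.7] rot [ 0.1 -0.1 36.1]
```

Call:
send_rows --pt "255 0.3 0.4 0 0 0 3" --pt "255 0.5 0.6 0 0 0 7" --pt "255 0.5 0.6 0 0 0 11" --pt "255 0.5 0.6 0 0 0 15" --pt "255 0.5 0.6 0 0 0 19" --pt "255 0.5 0.6 0 0 0 23" --pt "255 0.5 0.6 0 0 0 27" --pt "255 0.5 0.6 0 0 0 31" --pt "255 0.5 0.6 0 0 0 35" --pt "255 0.5 0.6 0 0 0 36.5" --pt "255 0.5 0.6 0 0 0 36.5" --pt "255 0.5 0.6 0 0 0 36.5" --pt "255 0.5 0.6 0 0 0 36.5" --pt "255 0.5 0.6 0 0 0 36.5" --pt "255 0.5 0.6 0 0 0 36.5" --pt "255 0.5 0.6 0 0 0 36.5"

```text
clock: 17.05
position: [535.3, -182.3, 150.2]
tcp_rot: [[-0.269, 0.963, 0.002], [0.963, 0.269, 0.001], [0.001, 0.002, -1.0]]
force: [2.0, 7.7, 3.9]
grip_width: 12.1
grip_force: 51.4
```

Run:
```python
from h import *
s=observe();print(s["force"],s["ft_torque"],s["grip_width"])
rel([534.8,-183.7,149.5],87.1-1.24*57.3)
c=[read_camera(n) for n in("wrist","side","top")]
a=np.hstack([c[0]["image"],c[1]["image"]])
cv2.imwrite("pics/i.png",cv2.resize(cv2.cvtColor(a,4),(800,300)))
for x in c[0],c[2]:
  W=cloud(x);Z=W[...,2];r=np.hypot(W[...,0]-619,W[...,1]+73)
  F=W[(r<50)&(Z>158)&(Z<175)];
  if len(F)>30: print(len(F),np.median(F[:,2]),cv2.minAreaRect(F[:,:2].astype(np.float32)))
  P=W[(r>25)&(r<60)&(Z>125)&(Z<145)];
  if len(P)>50: print(np.linalg.lstsq(np.c_[P[:,:2]-[619,-73],np.ones(len(P))],P[:,2],rcond=None)[0])
```

```text
[1.95570541 7.73007523 3.94236803] [ 1.0812487  -0.2622646   0.16746072] 12.100389344627802
from [ 535.3 -182.3  150.2] q [-0.53  0.16  1.85  0.    1.13 -0.8 ] shift [-1.2 -0.9  0.7] rot [ 0.1 -0.  -0.5]
1572 165.33694992639076 ((605.1824951171875, -89.68728637695312), (20.684722900390625, 14.364649772644043), 56.008480072021484)
[1.32744522e-02 1.69953489e-02 1.32796873e+02]
95 167.94115677520978 ((623.626708984375, -64.32734680175781), (43.10189437866211, 15.115191459655762), 57.40547180175781)
[-2.63343689e-02 -1.42215563e-02  1.32727824e+02]
```

View pics/i.png

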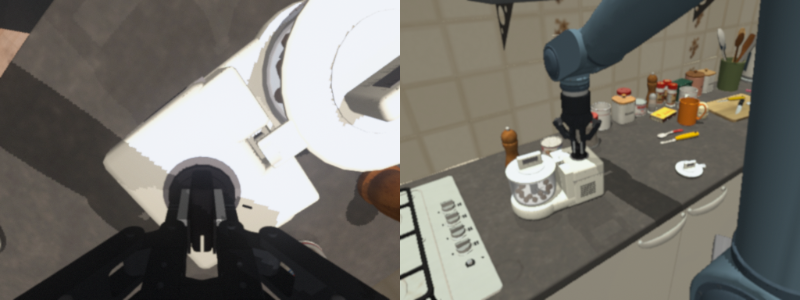

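The wrist view shows the dial gripped at (200,215) and the tab at (285,145) over the pocket at (265,150). The lid's position is unclear from this angle, so I'll compare it before and after, enlarged.

Run:
```python
from h import *
c={n:read_camera(n) for n in("wrist","top","side")}
for n in c: np.savez("z_%s.npz"%n,**c[n])
up=lambda a:cv2.resize(cv2.cvtColor(a,4),(400,300),interpolation=2)
o=np.vstack([np.hstack([up(c["wrist"]["image"][100:250,280:480]),up(c["side"]["image"][170:290,130:290])]),
 np.hstack([up(c["top"]["image"][110:215,145:285]),np.zeros((300,400,3),np.uint8)])])
cv2.imwrite("pics/j.png",o)
# flange outer circle by both
for n in("top","wrist"):
  W=cloud(c[n]);Z=W[...,2];r=np.hypot(W[...,0]-619,W[...,1]+73)
  m=(r<100)&(Z>126)&(Z<140); P=W[m]; T=P[r[m]>69]; 
  print(n,len(P),"tab",len(T),T.mean(0) if len(T) else "", "r hist",np.percentile(r[m],[50,90,99]))
# project expected home points of tab outline corners into wrist image
x=c["wrist"];a=np.radians(-37.3);ex=np.array([np.cos(a),np.sin(a),0]);ey=np.array([-np.sin(a),np.cos(a),0]);B=np.array([619.,-73,0])
pts=[B+ex*dx+ey*dy+[0,0,z] for z,dx,dy in[(133,-11,-87),(133,11,-87),(120,-13,-91),(120,13,-91),(120,-13,-75)]]
print(cv2.projectPoints(np.array(pts),cv2.Rodrigues(np.array(x["R"]))[0],np.array(x["t"]),np.array(x["camera_matrix"]),np.array(x["dist_coeffs"]))[0][:,0].round())
```

```text
top 989 tab 0  r hist [46.78982331 60.21429226 63.73483869]
wrist 28317 tab 1626 [ 570.55406069 -134.12525821  130.72666005] r hist [45.79834226 63.38293352 84.39663955]
[[330. 185.]
 [354. 219.]
 [316. 179.]
 [342. 216.]
 [342. 161.]]
```

View pics/j.png

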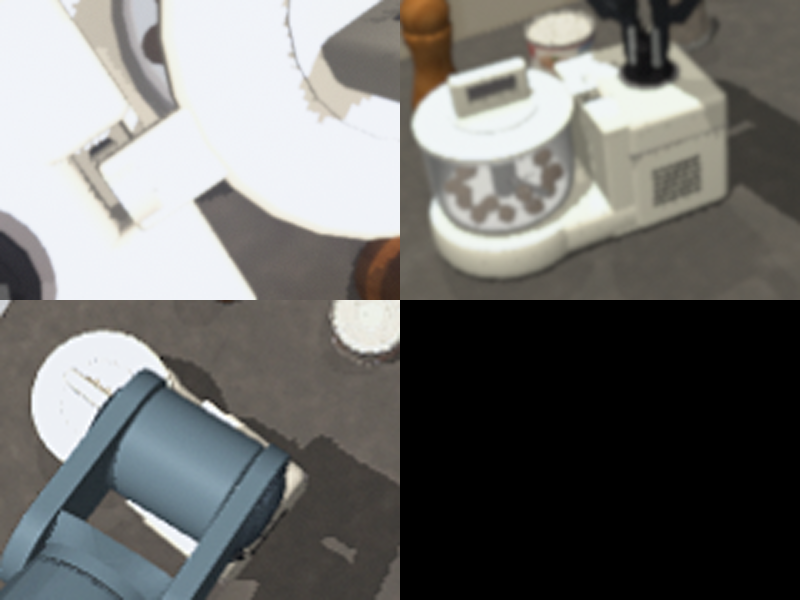

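The enlarged views confirm it. Tab and pocket corners in the wrist image, about (330,182) and (315,177), match the home projection of (330,185) and (316,179), and the side view shows the lid flat. The dial has turned about 71° (1.25 rad) and is held at 51 N. Handing in.

```bash
python3 -c "
from workcell import *
print(close_job())"
```

```text
the job is handed in; nothing more can be done
None
```

I handed the job in with the lid seated flat on the bowl and released, its tab in the pocket. The dial is still held at three (about 1.25 rad by the gripper's turn), and the arm never went near the jar, mill or tin; the hand-in gave no verdict.

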